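# Clamp a bearing with a sliding fence and a wing nut

## Task

With your fingertips, push the aluminium fence of the blue holding fixture along until it presses the green bearing fully home against the fixed blue jaw. Then lock it: wind the loose brass wing nut down clockwise (seen from above) by stroking its wings round with a fingertip until it is tight and turns no further, without forcing it. Do not pinch the nut, do not lift the bearing, leave everything else on the bench alone, and finish clear of it all.

Things in the scene. Friction and masses are not known exactly. Their poses are not given: they have to be found in the camera images.
- fixture: Blue steel base plate, 130 (x) x 360 (y) x 12 mm, fixed to the bench; place and yaw vary. Origin: centre of its underside; z up. At its +y end stands the fixed blue jaw: inner face at y = +150 mm, top 57 mm above the bench. Guide strips, top 18 mm above the bench, at x = -36 and +36 mm from y = -40 to +150 mm. The wing nut's stud is at x = 0, y = -100 mm, its top 60 mm above the bench.
- fence (a joint): Slide of the aluminium fence along the fixture's +y, m. 0 is fully open; larger is nearer the fixed jaw; 0.055 when it holds the bearing against the jaw. Starts between 0 and 0.03. It needs about 2.5 N to slide, plus up to 6 N once it pushes the bearing, and stays where it is left.
- fence_back (a point): Middle of the back face (towards the fixture's -y) of the fence's upright plate, 42 mm above the bench: the place to push. The upright is 62 (x) x 8 mm (y) and reaches from 12 to 57 mm above the bench. Behind it, towards -y, lies the fence's flat slotted foot, 50 mm wide, top 18 mm above the bench, passing under the wing nut. Axes as the fixture's.
- bearing: Loose green pillow-block bearing, about 0.4 kg, lying on the base plate between fence and fixed jaw. Foot 60 (x) x 55 (y) x 12 mm, round housing 48 mm across, 50 mm high. Origin: centre of its underside; axes as the fixture's within 0.02 rad. Home against the jaw, its origin is at y = 122.5 mm in the fixture's frame; it starts 1 to 11 mm short of that.
- wing_nut (a joint): Turn of the brass wing nut on its stud, rad. Grows clockwise seen from above (tightening); tight at the stop, 9.0. Starts between 3.5 and 5.8. Turning it takes about 0.05 N m (about 2 N at the middle of a wing); it stays where it is left. It comes down about 0.5 mm per rad (3 mm a turn).
- nut_axis (a point): Point on the axis of the wing nut at mid-height of its wings, 43 mm above the bench when tight, up to 3 mm higher when loose. Hub 28 mm across below, 21 mm above, its top level with this point.
- wing_a (a point): Centre of one ear of the wing nut, 28 mm out from the axis. Each ear is an upright disc 28 mm across and 6 mm thick, in the plane of the axis; it reaches 42 mm out from the axis, and from 14 mm below to 14 mm above this point.
- wing_b (a point): Centre of the opposite ear, alike.
- spare_bearing: Bystander: loose grey pillow-block bearing like the green one, on the bench beside the fixture (its +x side). Origin: centre of its underside.
- screwdriver: Bystander: screwdriver lying on the bench on the fixture's +x side. Origin near its middle, underneath.
- red_bin: Bystander: red parts bin, 150 x 100 x 76 mm, left of the fixture. Origin: centre of its underside.
- blue_bin: Bystander: blue parts bin, alike, right of the fixture.
- carton: Bystander: cardboard carton 80 x 100 x 60 mm, far right. Origin: centre of its underside.
- jar: Bystander: jar 64 mm across, 90 mm high, far left. Origin: centre of its underside.
- wrench: Bystander: wrench lying on the bench, near right. Origin near its middle, underneath.
- keeper (a point): Free end of the dark steel keeper arm over the wing nut: a 16 mm wide, 5 mm thick bar along the fixture's x, from a post at x = -58 mm to x = +4 mm, y = -100 mm; underside 73 mm, top 78 mm above the bench. Fingers cannot pass through it, so they reach the wings only from the other sides and cannot circle right round the nut.
Things that resemble listed ones, but are neither listed nor needed, are in the scene too. Leave any red look-alike of the bearing alone.

How it is judged:
By the outcome, as a careful person would: the job done as asked, in the order asked, and still so for the second after the job is handed in, with the robot touching nothing.
It also fails if it takes over 61 s, if anything falls off the work surface, if the arm or the gripper's body presses on something with over 40 N, if the wrist force passes 120 N, or if a joint passes its speed limit or range.

## Robot

A 7-joint arm with a two-finger parallel gripper is mounted at the origin on the work surface. World frame = base frame: x ahead of the robot, y to its left, z up, the work surface at z = 0. Lengths are in m, angles in rad, forces in N, time in s.
With the tool pointing down it reaches from about 0.4 to 0.875 m from the base axis. Payload 6.5 kg.
Tool frame: the origin (TCP) lies midway between the tips of the shut fingers; the grasp point (between the pads) lies 19 mm behind it (grip_depth is the distance from the TCP to the grasp point, in m); z points along the fingers, y is the direction in which the jaws open and shut (so a half turn about z gives the same grasp; the last joint's range is limited). The gripper opens to 85 mm and grips with 20 to 120 N. Pads are 22 mm wide; open, the fingers measure 114 mm over their backs; the gripper's body (76 mm by 85 mm) begins 54 mm behind the grasp point. The pads swing forward as they close: fully open they stand 13 mm farther back than shut.
Start: joints at [1.14, 0.536, -0.004, 1.538, 0.003, 1.067, -0.071], TCP at [0.232, -0.607, 0.231] pointing down, gripper open.
Joint ranges: [-2.7, 2.7], [-0.37, 2.16], [-1.27, 1.26], [0.24, 2.4], [-1.31, 4.45], [0.19, 1.91], [-2.76, 2.76]. Speed limits (rad/s): [2.39, 2.39, 3.14, 3.14, 3.14, 3.14, 3.14].

## Interface

Orientations are given as a rotation vector (axis times angle).
In Python, from bench import * gives the robot as it stands.
- The arm moves only by the shell command python3 -m creep 'ROWS' [FORCE]. ROWS is JSON, a list of rows, each a list of 3 entries, a list of its own where there are three numbers: the shift along the tool's x, y, z in mm, then the turn, a rotation vector about the tool's x, y, z in rad, then the closure, from 0 (fully open) to 1 (shut). In form: [[[tx, ty, tz], [rx, ry, rz], jaw], ...]. A call has 1 to 20 rows; each row shifts and turns the pose as measured when the row begins, along the tool's axes as they then stand; what a row does not reach is not made up. A row lasts 1/10 s, in which the tool goes at most 50 mm and 8.59 degrees, less where a joint would pass 70% of its speed; a pose out of reach is approached as far as the arm can. A call with a gripper value outside its range is refused whole. The fingers move at their own pace and stop on an object; FORCE is the grip in N (left out, the last holds). Time passes only in rows, so rows that do not move let the fingers close. It gives the time, the measured TCP pose, the force and the opening at its end, in the units of the state.
- read_state(): the state, without advancing time (a new reading comes with each control period).
- capture(name): name is "scene" or "side" or "wrist"; returns a dict with "frame" (384x512x3 uint8, red, green, blue), "fx", "fy", "cx", "cy" (pixels), "dist" ([k1, k2, p1, p2, k3] as OpenCV has them; the pictures are not rectified), "R" (3x3) and "t" (3): a world point X has camera coordinates R X + t; the wrist camera has in their place "mount" (4x4, takes a point from camera to tool coordinates, whose origin is the TCP and whose axes are the flange's). Camera axes: x right, y down, z forward; pixel columns grow to the right and rows downward; lengths in m; the calibration is good to about 2 mm. A picture is of the moment at which its call begins: read the wrist's pose just before it. There is no depth.
- hand_in(): hands the job in, once; it reports no verdict.
The state is a dict: "time_s": time; "joint_pos": joint angles; "joint_velocities": joint speeds; "effort": joint torques, N m; "eef_pos": TCP position; "tcp_rot": TCP orientation; "force": force on the tool from outside, world axes, zero at the start; "wrist_torque": the same for the moment, N m; "gripper_width": finger opening in m.
Only numpy, scipy, OpenCV 4.12 (cv2) and the standard library are available. Lean on these libraries where they do the work, as an engineer would, in place of code of your own. Each camera call takes 0.05 s, during which the arm holds its last target. There are 200 camera calls.

## Working session

There is one attempt and no reset: what is moved stays moved. The work goes in short steps, Python scripts to look and compute and a shell command to move; the robot and the scene stay as the last step left them, time stands still between calls to the robot, and variables do not carry over. Pictures are saved under pics/ and viewed, about 8 in all and at most 12, crops included, and the job is handed in when it is done.

```bash
ls; mkdir -p pics; python3 - <<'E'
from bench import *
import cv2
s=read_state(); print({k:s[k] for k in ['time_s','eef_pos','tcp_rot','force','gripper_width']})
for n in ['scene','side']:
    c=capture(n); cv2.imwrite(f'pics/{n}0.png',cv2.resize(c['frame'][:,:,::-1],(800,600),interpolation=cv2.INTER_CUBIC))
    print(n,c['fx'],c['fy'],c['cx'],c['cy'],c['dist'],c['R'],c['t'])
E
```

```text
pics
{'time_s': 0.0, 'eef_pos': array([ 0.23163854, -0.60664989,  0.23039455]), 'tcp_rot': array([-3.08778792e+00, -5.69651952e-01,  7.36038875e-04]), 'force': array([-0.22288387,  0.65901521,  0.76519002]), 'gripper_width': 0.08527009600988449}
scene 412.13973362444074 412.13973362444074 249.1986046188725 192.95200384108162 [0.04490983 0.         0.         0.         0.        ] [[ 0.62682999  0.77911996  0.00750005]
 [ 0.58704946 -0.46592947 -0.6620292 ]
 [-0.51230567  0.41938266 -0.74944052]] [-0.30383165 -0.25749002  1.43334177]
side 369.75320377866757 369.75320377866757 250.74509620249472 192.04958904981828 [0.00715705 0.         0.         0.         0.        ] [[-0.9968689  -0.07567626  0.02292363]
 [-0.06671644  0.64937144 -0.75753921]
 [ 0.04244178 -0.75669666 -0.65238705]] [0.47709649 0.08330537 1.22400309]
```

View pics/scene0.png

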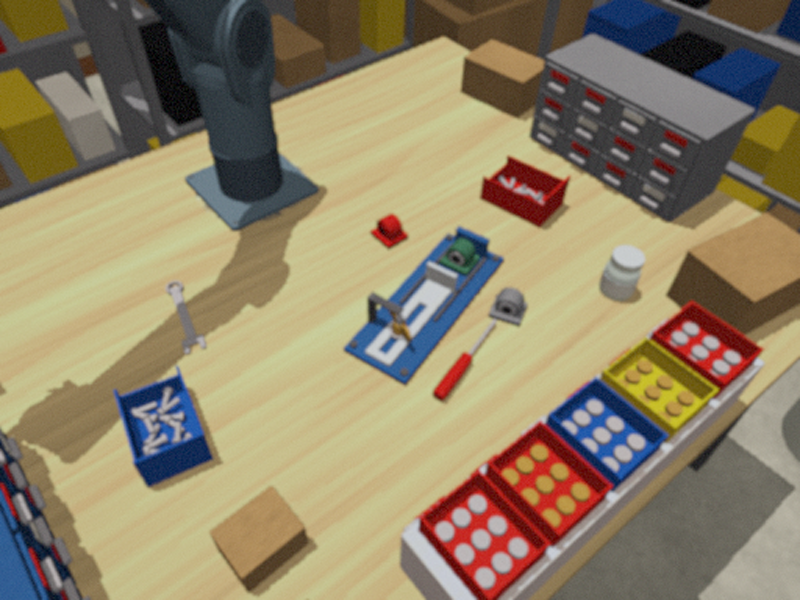

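View pics/side0.png

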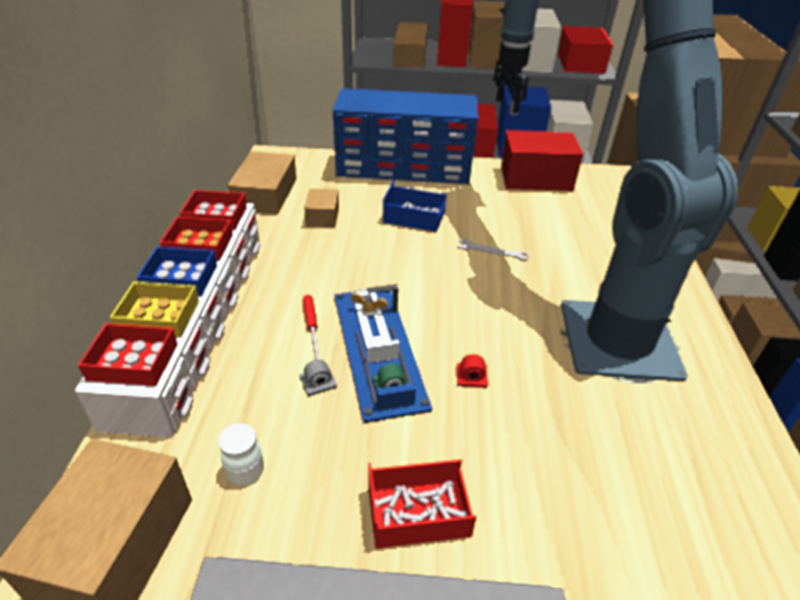

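The scene view shows the fixture with its corners at (347,349), (405,381) and (503,260), the green bearing at (462,252) and the wing nut at (402,330) under the keeper. The red look-alike is at (390,230) and the grey spare bearing at (508,303). The green one sits in the fixture, so it is the bearing meant. I'll fit the fixture's pose and confirm it with an overlay crop.

```bash
cat > h.py <<'E'
from bench import *
import numpy as np, cv2
from scipy.optimize import least_squares
from scipy.spatial.transform import Rotation as Ro
def proj(c,X):
    X=np.atleast_2d(np.asarray(X,float))
    K=np.array([[c['fx'],0,c['cx']],[0,c['fy'],c['cy']],[0,0,1]])
    if 'R' in c: R,t=np.array(c['R']),np.array(c['t'])
    else: R,t=c['Rw'],c['tw']
    return cv2.projectPoints(X,cv2.Rodrigues(R)[0],t,K,np.array(c['dist'],float))[0][:,0]
def wrist():
    s=read_state(); c=dict(capture('wrist')); M=np.array(c['mount'])
    T=np.eye(4);T[:3,:3]=Ro.from_rotvec(s['tcp_rot']).as_matrix();T[:3,3]=s['eef_pos']
    W=np.linalg.inv(T@M); c['Rw'],c['tw']=W[:3,:3],W[:3,3]; return s,c
def fw(p,P):  # fixture mm -> world m ; p=x,y,yaw
    P=np.atleast_2d(P)/1000.; c,s=np.cos(p[2]),np.sin(p[2])
    return np.c_[p[0]+c*P[:,0]-s*P[:,1],p[1]+s*P[:,0]+c*P[:,1],P[:,2]]
def box(x0,x1,y0,y1,z): return [[x0,y0,z],[x1,y0,z],[x1,y1,z],[x0,y1,z],[x0,y0,z]]
def draw(c,lines,name,ctr,half,sc,thin=1):
    u0,v0=int(ctr[0]-half[0]),int(ctr[1]-half[1])
    u0=max(u0,0);v0=max(v0,0)
    im=c['frame'][v0:v0+2*half[1],u0:u0+2*half[0],::-1]
    im=cv2.resize(im,None,fx=sc,fy=sc,interpolation=cv2.INTER_CUBIC)
    for L,col in lines:
        q=(proj(c,L)-[u0,v0]+.5)*sc-.5
        cv2.polylines(im,[np.round(q).astype(int)],False,col,thin,cv2.LINE_AA)
    if name: cv2.imwrite(name,im)
    return im
E
python3 - <<'E'
from h import *
a,b=capture('scene'),capture('side')
f=lambda q:(np.array(q)+.5)/1.5625-.5
PA=[[-65,-180,12],[65,-180,12],[65,180,12]];ua=f([[347,349],[405,380],[503,260]])
PB=[[65,-180,12],[-65,180,12],[65,180,12]];ub=f([[335,294],[430,408],[365,417]])
r=lambda p:np.r_[(proj(a,fw(p,PA))-ua).ravel(),(proj(b,fw(p,PB))-ub).ravel()]
s=least_squares(r,[.6,0,0]);p=s.x;print(p,s.fun.round(1))
np.save('p.npy',p)
L=[(fw(p,box(-65,65,-180,180,12)),(0,255,255)),(fw(p,box(-65,65,150,180,57)),(255,255,0)),(fw(p,[[0,-100,18],[0,-100,60]]),(0,0,255)),(fw(p,box(-58,4,-108,-92,78)),(255,0,255))]
i1=draw(a,L,None,proj(a,fw(p,[0,0,20]))[0],(65,75),4)
i2=draw(b,L,None,proj(b,fw(p,[0,0,20]))[0],(35,75),4)
cv2.imwrite('pics/fit.png',np.hstack([i1,i2]))
E
```

```text
[0.50429804 0.07625657 0.30621779] [-2.9 -0.9  0.2  1.4  0.5 -2.3 -2.  -0.6  1.3 -0.3 -1.7  1.7]
```

View pics/fit.png

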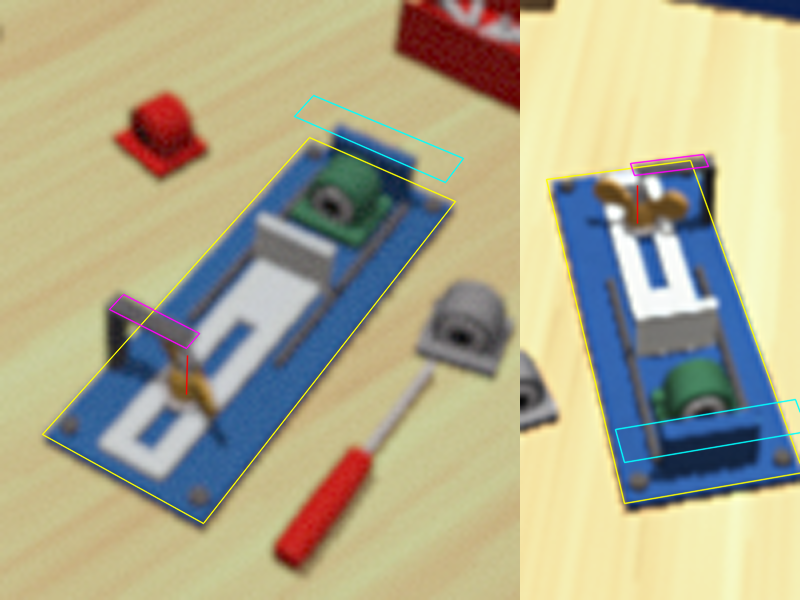

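The overlay agrees to a few millimetres: base plate outline, keeper and stud are on target, the green bearing is against the fence side of the jaw. Next I'll work out the move to a hover for a wrist picture.

```bash
cat >> h.py <<'E'
def rel(P):  # shift in tool axes (mm) to fixture point P, and yaw error turn about tool z, plus current fixture pos
    p=np.load('p.npy'); s=read_state(); R=Ro.from_rotvec(s['tcp_rot']).as_matrix()
    d=R.T@(fw(p,P)[0]-s['eef_pos'])*1000
    print('shift',d.round(1),'turn z',round(np.arctan2(R[1,0],R[0,0])-p[2],3),'tilt',R[:,2].round(3),'t',s['time_s'],'F',s['force'].round(1),'w',s['gripper_width'])
def here():
    p=np.load('p.npy'); s=read_state(); e=s['eef_pos']-[p[0],p[1],0]; c,sn=np.cos(p[2]),np.sin(p[2])
    R=Ro.from_rotvec(s['tcp_rot']).as_matrix()
    print('fix mm',(np.array([c*e[0]+sn*e[1],-sn*e[0]+c*e[1],e[2]])*1000).round(1),'yawerr',round(np.arctan2(R[1,0],R[0,0])-p[2],3),'F',(np.array([c*s['force'][0]+sn*s['force'][1],-sn*s['force'][0]+c*s['force'][1],s['force'][2]])).round(1),'tz',s['wrist_torque'].round(2),'t',round(s['time_s'],2))
E
python3 -c "
from h import *
rel([20,-30,220]);here()
print(capture('wrist')['mount'])"
```

```text
shift [ 516.6 -509.8   11.2] turn z 0.059 tilt [-0.     0.001 -1.   ] t 0.2 F [-0.1 -1.2  0.5] w 0.08523906268849411
fix mm [-465.8 -569.2  230.8] yawerr 0.059 F [-0.4 -1.1  0.5] tz [ 0.04 -0.03  0.03] t 0.2
[[ 2.93854372e-04 -9.45269478e-01 -3.26290558e-01  8.29819811e-02]
 [ 9.99999780e-01  8.37586062e-05  6.57940748e-04  3.10140434e-04]
 [-5.94601665e-04 -3.26290680e-01  9.45269294e-01 -1.43174462e-01]
 [ 0.00000000e+00  0.00000000e+00  0.00000000e+00  1.00000000e+00]]
```

```bash
python3 -m creep '[[[10,-10,0],[0,0,0.02],1],[[25,-25,0],[0,0,0.02],1],[[35,-35,1],[0,0,0.02],1],[[35,-35,1],[0,0,0],1],[[35,-35,1],[0,0,0],1],[[35,-35,1],[0,0,0],1],[[35,-35,1],[0,0,0],1],[[35,-35,1],[0,0,0],1],[[35,-35,1],[0,0,0],1],[[35,-35,1],[0,0,0],1],[[35,-35,1],[0,0,0],1],[[35,-35,1],[0,0,0],1],[[35,-35,1],[0,0,0],1],[[35,-35,1],[0,0,0],1],[[30,-30,0],[0,0,0],1],[[20,-20,0],[0,0,0],1],[[0,0,0],[0,0,0],1]]' 20; python3 -c "
from h import *
rel([20,-30,220]);here()"
```

```text
time_s: 1.95
eef_pos: [0.567, 0.0385, 0.2166]
tcp_rot: [3.105, 0.464, 0.005]
force: [-0.1, -0.5, -0.1]
gripper_width: -0.0001
shift [-28.6 -24.6  -3.5] turn z -0.009 tilt [ 0.003 -0.002 -1.   ] t 1.95 F [-0.1 -0.5 -0.1] w -5.170797459423286e-05
fix mm [ 48.4 -54.9 216.6] yawerr -0.009 F [-0.3 -0.4 -0.1] tz [ 0.02  0.05 -0.02] t 1.95
```

```bash
python3 - <<'E'
from h import *
s,c=wrist(); p=np.load('p.npy')
L=[(fw(p,box(-65,65,-180,180,12)),(0,255,255)),(fw(p,box(-31,31,150,160,57)),(255,255,0)),(fw(p,[[0,-100,18],[0,-100,60]]),(0,0,255)),(fw(p,box(-58,4,-108,-92,78)),(255,0,255)),(fw(p,box(-31,31,40,48,57)),(0,200,0))]
draw(c,L,'pics/w1.png',(256,192),(256,192),1.5625)
np.save('c1.npy',c,allow_pickle=True)
E
```

```text
(no output)
```

View pics/w1.png

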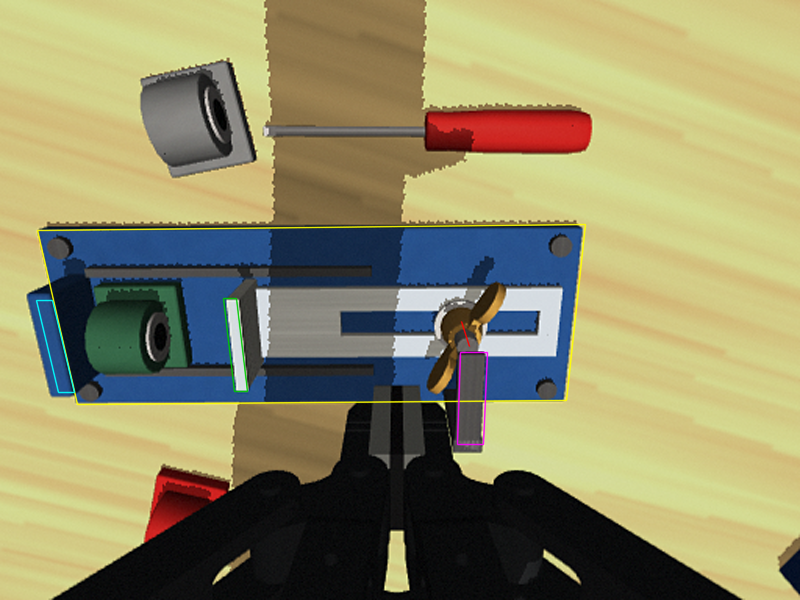

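The overlay fits within about 1–2 mm. The fence's back is at y≈40 mm, with its top at (236,345). The nut's hub is at (463,327), and its ears at (489,300) and (440,370), which puts them at about −40°/+140° in the fixture. The green bearing at (140,328) is the one between the fence and jaw. Now I'll go down behind the fence.

```bash
python3 -m creep '[[[-10,-14,10],[0,0,-0.009],1],[[-15,-20,25],[0,0,0],1],[[-15,-20,30],[0,0,0],1],[[-8,-10,35],[0,0,0],1],[[0,-3,35],[0,0,0],1],[[0,0,25],[0,0,0],1],[[0,0,15],[0,0,0],1],[[0,0,5],[0,0,0],1],[[0,0,0],[0,0,0],1]]'; python3 -c "
from h import *
here()"
```

```text
time_s: 2.9
eef_pos: [0.4982, 0.071, 0.0318]
tcp_rot: [3.097, 0.448, 0.005]
force: [-0.5, -0.9, 0.4]
gripper_width: 0.0
fix mm [-7.4 -3.2 31.8] yawerr -0.019 F [-0.8 -0.7  0.4] tz [0.05 0.01 0.  ] t 2.9
```

```bash
python3 -m creep '[[[4,-8,-1],[0,0,-0.01],1],[[3,-8,-2],[0,0,-0.01],1],[[0,-6,0],[0,0,0],1],[[0,-6,0],[0,0,0],1],[[0,-6,0],[0,0,0],1],[[0,-6,0],[0,0,0],1],[[0,-6,0],[0,0,0],1],[[0,-6,0],[0,0,0],1],[[0,-6,0],[0,0,0],1]]'; python3 -c "
from h import *
here()"
```

```text
time_s: 3.8
eef_pos: [0.4903, 0.13, 0.0379]
tcp_rot: [3.089, 0.475, 0.015]
force: [0.7, -2.9, 1.7]
gripper_width: -0.0001
fix mm [ 2.9 55.5 37.9] yawerr -0.001 F [-0.2 -3.   1.7] tz [-0.52 -0.18  0.04] t 3.8
```

```bash
python3 -m creep '[[[-1,-4,1],[0,0,0],1],[[0,-4,1],[0,0,0],1],[[0,-3,1],[0,0,0],1]]'; python3 -c "
from h import *
here()"; python3 -m creep '[[[0,-3,0],[0,0,0],1],[[0,-2,0],[0,0,0],1]]';python3 -c "
from h import *
here()"
```

```text
time_s: 4.1
eef_pos: [0.4861, 0.1418, 0.035]
tcp_rot: [3.09, 0.476, 0.017]
force: [0.9, -2.2, 1.7]
gripper_width: -0.0002
fix mm [ 2.4 68.  35. ] yawerr -0.0 F [ 0.2 -2.3  1.7] tz [-0.48 -0.13 -0.  ] t 4.1
time_s: 4.3
eef_pos: [0.485, 0.1452, 0.0349]
tcp_rot: [3.088, 0.474, 0.016]
force: [1.9, -6.5, 3.8]
gripper_width: 0.0001
fix mm [ 2.4 71.5 34.9] yawerr -0.002 F [-0.1 -6.8  3.8] tz [-1.17 -0.37 -0.01] t 4.3
```

```bash
for i in 1 2 3; do python3 -m creep '[[[0,-2,0],[0,0,0],1],[[0,-2,0],[0,0,0],1]]' >/dev/null;python3 -c "
from h import *
here()"; done
```

```text
fix mm [ 2.3 73.1 35. ] yawerr -0.004 F [-0.1 -6.5  3.8] tz [-1.1  -0.33 -0.01] t 4.5
fix mm [ 2.3 74.4 35. ] yawerr -0.007 F [ 0.6 -5.5  3.5] tz [-1.13 -0.34 -0.04] t 4.7
fix mm [ 2.3 74.6 35.1] yawerr -0.01 F [ 0.2 -8.   3.4] tz [-1.51 -0.5   0.04] t 4.9
```

```bash
for i in 1 2; do python3 -m creep '[[[0,-4,0],[0,0,0],1],[[0,-4,0],[0,0,0],1]]' >/dev/null;python3 -c "
from h import *
here()"; done
```

```text
fix mm [ 2.1 74.6 35.2] yawerr -0.017 F [  1.2 -13.3   6.5] tz [-2.41 -0.84  0.04] t 5.1
fix mm [ 2.  74.4 35.3] yawerr -0.024 F [  1.1 -12.2   5.9] tz [-2.32 -0.74 -0.02] t 5.3
```

The fence stopped dead at TCP y=74.6 (plate back at about 87 mm) and held under 13 N, so it is home. Now I'll back off, rise, and go to the +x side of the nut.

```bash
python3 -m creep '[[[0,8,0],[0,0,-0.02],1],[[2,14,-10],[0,0,0],1],[[4,16,-20],[0,0,0],1],[[6,20,-20],[0,0,0],1],[[7,24,-10],[0,0,0],1],[[7,24,0],[0,0,0],1],[[5,22,0],[0,0,0],1],[[3,16,0],[0,0,0],1],[[0,6,0],[0,0,0],1],[[0,0,0],[0,0,0],1]]'; python3 - <<'E'
from h import *
here()
s,c=wrist(); p=np.load('p.npy')
L=[(fw(p,box(-31,31,150,160,57)),(255,255,0)),(fw(p,box(-31,31,87,95,57)),(0,200,0)),(fw(p,box(-58,4,-108,-92,78)),(255,0,255))]+[(fw(p,[[0,-100,45],[42*np.cos(t),-100+42*np.sin(t),45]]),(0,0,255)) for t in np.radians([-35,145])]
draw(c,L,'pics/w2.png',(256,192),(256,192),1.5625)
E
```

```text
time_s: 6.3
eef_pos: [0.5591, 0.0192, 0.1019]
tcp_rot: [3.065, 0.486, 0.007]
force: [-0.8, -0.1, -0.0]
gripper_width: -0.0001
fix mm [ 35.  -71.  101.9] yawerr 0.008 F [-0.8  0.2 -0. ] tz [0.08 0.01 0.02] t 6.3
```

View pics/w2.png

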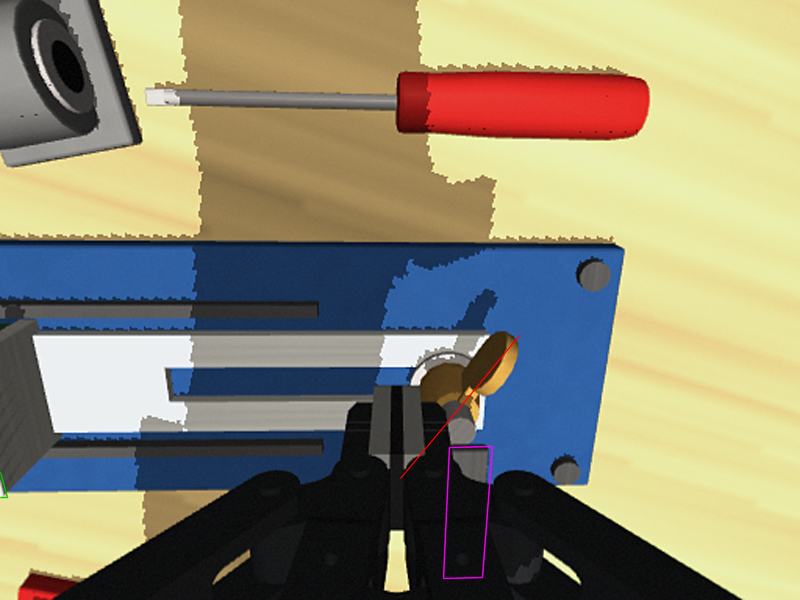

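The ear is at (495,362), about −42° in the fixture. The fence plate at the left edge lines up with the home outline. Now I'll go down behind this ear.

```bash
python3 -m creep '[[[0,10,10],[0,0,0],1],[[0,10,22],[0,0,0],1],[[1,0,15],[0,0,0],1],[[0,0,7],[0,0,0],1],[[0,0,0],[0,0,0],1]]'; python3 -c "
from h import *
here()"
```

```text
time_s: 6.85
eef_pos: [0.565, 0.0027, 0.0445]
tcp_rot: [3.066, 0.498, 0.004]
force: [0.4, 0.5, 0.3]
gripper_width: 0.0003
fix mm [ 35.7 -88.4  44.5] yawerr 0.016 F [0.5 0.4 0.3] tz [ 0.03 -0.04 -0.02] t 6.85
```

```bash
python3 -m creep '[[[0,5,0],[0,0,0],1],[[0,6,0],[0,0,0],1],[[-0.5,6.3,0],[0,0,0],1],[[-1.7,6,0],[0,0,0],1],[[-2.6,5.7,0],[0,0,0],1],[[-3.6,5.1,0],[0,0,0],1]]'; python3 -c "
from h import *
here()"
```

```text
time_s: 7.45
eef_pos: [0.5698, -0.0312, 0.0478]
tcp_rot: [3.067, 0.504, 0.01]
force: [-0.4, 1.9, -1.1]
gripper_width: 0.0002
fix mm [  30.1 -122.3   47.8] yawerr 0.02 F [ 0.2  1.9 -1.1] tz [ 0.44 -0.02  0.06] t 7.45
```

```bash
python3 -m creep '[[[-5.5,4.5,1],[0,0,0],1],[[-5,3.9,1],[0,0,0],1],[[-5.6,2.9,0],[0,0,0],1]]'; python3 -c "
from h import *
here()"; python3 -m creep '[[[-6,2,0],[0,0,0],1],[[-6,1,0],[0,0,0],1],[[-6,0,0],[0,0,0],1]]'; python3 -c "
from h import *
here()"
```

```text
time_s: 7.75
eef_pos: [0.5583, -0.0492, 0.0466]
tcp_rot: [3.067, 0.503, 0.014]
force: [0.7, 1.1, 0.0]
gripper_width: 0.0
fix mm [  13.7 -135.9   46.6] yawerr 0.019 F [1.  0.9 0. ] tz [ 0.42 -0.23  0.  ] t 7.75
time_s: 8.05
eef_pos: [0.5415, -0.0593, 0.0469]
tcp_rot: [3.067, 0.501, 0.016]
force: [2.3, 0.6, 0.6]
gripper_width: 0.0002
fix mm [  -5.4 -140.5   46.9] yawerr 0.018 F [ 2.4 -0.1  0.6] tz [ 0.18 -0.3  -0.02] t 8.05
```

```bash
python3 -m creep '[[[-6,-1,0],[0,0,0],1],[[-5,-2,0],[0,0,0],1]]'; python3 -c "
from h import *
here()"; python3 -m creep '[[[5,1,0],[0,0,0],1],[[2,0,-15],[0,0,0],1],[[10,0,-15],[0,0,0],1],[[20,-10,0],[0,0,0],1],[[12,-20,0],[0,0,0],1],[[0,-24,0],[0,0,0],1],[[0,-20,0],[0,0,0],1],[[-10,-10,0],[0,0,0],1],[[-14,0,0],[0,0,0],1],[[-10,0,0],[0,0,0],1],[[0,0,0],[0,0,0],1]]'; python3 -c "
from h import *
here()"
```

```text
time_s: 8.25
eef_pos: [0.5293, -0.0609, 0.047]
tcp_rot: [3.066, 0.5, 0.017]
force: [1.9, 0.1, 0.4]
gripper_width: 0.0
fix mm [ -17.5 -138.3   47. ] yawerr 0.017 F [ 1.9 -0.5  0.4] tz [-0.04 -0.31 -0.02] t 8.25
time_s: 9.35
eef_pos: [0.5128, 0.0272, 0.0731]
tcp_rot: [3.065, 0.502, -0.002]
force: [-0.3, -0.5, 0.1]
gripper_width: -0.0002
fix mm [ -6.7 -49.4  73.1] yawerr 0.018 F [-0.4 -0.4  0.1] tz [ 0.07 -0.04  0.02] t 9.35
```

```bash
python3 -m creep '[[[0,4,10],[0,0,0.01],1],[[0,4,12],[0,0,0],1],[[6,2,4],[0,0,0],1],[[8,1,0],[0,0,0],1],[[9,3,0],[0,0,0],1],[[8,5,0],[0,0,0],1],[[6,6,0],[0,0,0],1]]'; python3 -c "
from h import *
here()"
```

```text
time_s: 10.05
eef_pos: [0.5594, 0.0126, 0.0442]
tcp_rot: [3.068, 0.484, -0.006]
force: [-1.9, 0.5, 0.6]
gripper_width: 0.0
fix mm [ 33.3 -77.3  44.2] yawerr 0.006 F [-1.7  1.1  0.6] tz [ 0.26  0.31 -0.01] t 10.05
```

```bash
python3 -m creep '[[[1,7,-1],[0,0,0],1],[[2,6.5,-1],[0,0,0],1],[[1,6.5,0],[0,0,0],1],[[0,6.5,0],[0,0,0],1]]'; python3 -c "
from h import *
here()"; python3 -m creep '[[[-1,6,0],[0,0,0],1],[[-2,6,0],[0,0,0],1]]'; python3 -c "
from h import *
here()"
```

```text
time_s: 10.45
eef_pos: [0.5745, -0.012, 0.048]
tcp_rot: [3.069, 0.485, -0.001]
force: [-1.1, 1.8, -0.2]
gripper_width: 0.0002
fix mm [  40.3 -105.3   48. ] yawerr 0.007 F [-0.5  2.1 -0.2] tz [0.41 0.18 0.02] t 10.45
time_s: 10.65
eef_pos: [0.5759, -0.0255, 0.0488]
tcp_rot: [3.07, 0.484, 0.001]
force: [0.5, 1.5, -1.1]
gripper_width: 0.0003
fix mm [  37.6 -118.6   48.8] yawerr 0.007 F [ 0.9  1.3 -1.1] tz [ 0.43  0.05 -0.02] t 10.65
```

```bash
python3 -m creep '[[[-4,3.5,2],[0,0,0],1],[[-4,3,1],[0,0,0],1]]' >/dev/null; python3 -c "
from h import *
here()"; python3 -m creep '[[[-4,3,0],[0,0,0],1],[[-4,3,0],[0,0,0],1]]'>/dev/null; python3 -c "
from h import *
here()"; python3 -m creep '[[[-4,2,0],[0,0,0],1],[[-4,2,0],[0,0,0],1]]'>/dev/null; python3 -c "
from h import *
here()"
```

```text
fix mm [  29.9 -127.    46.5] yawerr 0.006 F [1.6 0.9 0.3] tz [ 0.38 -0.05 -0.02] t 10.85
fix mm [  21.2 -133.6   46.6] yawerr 0.006 F [1.8 0.4 0.7] tz [ 0.29 -0.17  0.02] t 11.05
fix mm [  12.6 -138.2   46.9] yawerr 0.006 F [ 1.7  1.4 -0.7] tz [ 0.29 -0.23 -0.04] t 11.25
```

```bash
for i in 1 ; do python3 -m creep '[[[-4,0.5,0],[0,0,0],1],[[-4,0,0],[0,0,0],1]]' >/dev/null; python3 -c "
from h import *
here()"; python3 -m creep '[[[-4,0,0],[0,0,0],1],[[-4,-1,0],[0,0,0],1]]'>/dev/null; python3 -c "
from h import *
here()"; python3 -m creep '[[[-4,-1,0],[0,0,0],1],[[-4,-2,0],[0,0,0],1]]'>/dev/null; python3 -c "
from h import *
here()"; done
```

```text
fix mm [   4.3 -139.1   47.1] yawerr 0.006 F [ 2.7  0.9 -0.4] tz [ 0.31 -0.34 -0.  ] t 11.45
fix mm [  -4.1 -138.3   47.2] yawerr 0.006 F [1.8 0.4 0.4] tz [ 0.22 -0.32  0.04] t 11.65
fix mm [ -12.4 -135.5   47.3] yawerr 0.006 F [ 3.1 -0.7 -0.4] tz [ 0.13 -0.38 -0.06] t 11.85
```

```bash
python3 -m creep '[[[-4,-1,0],[0,0,0],1]]'; python3 -c "
from h import *
here()"; python3 -m creep '[[[5,1,0],[0,0,0],1],[[2,0,-15],[0,0,0],1],[[10,0,-15],[0,0,0],1],[[20,-10,0],[0,0,0],1],[[12,-20,0],[0,0,0],1],[[0,-24,0],[0,0,0],1],[[0,-20,0],[0,0,0],1],[[-10,-10,0],[0,0,0],1],[[-8,0,0],[0,0,0],1],[[0,0,0],[0,0,0],1]]'; python3 - <<'E'
from h import *
here()
s,c=wrist(); p=np.load('p.npy')
L=[(fw(p,[[0,-100,45],[42*np.cos(t),-100+42*np.sin(t),45]]),(0,0,255)) for t in np.radians([40])]
draw(c,L,'pics/w3.png',(256,192),(256,192),1.5625)
E
```

```text
time_s: 11.95
eef_pos: [0.529, -0.057, 0.0474]
tcp_rot: [3.068, 0.483, 0.01]
force: [2.3, 0.1, 0.5]
gripper_width: -0.0
fix mm [ -16.6 -134.4   47.4] yawerr 0.006 F [ 2.3 -0.6  0.5] tz [-0.01 -0.36 -0.04] t 11.95
time_s: 12.95
eef_pos: [0.5287, 0.033, 0.073]
tcp_rot: [3.067, 0.478, -0.011]
force: [1.0, 0.3, 0.3]
gripper_width: 0.0002
fix mm [ 10.3 -48.6  73. ] yawerr 0.003 F [ 1.  -0.   0.3] tz [0.07 0.   0.04] t 12.95
```

View pics/w3.png

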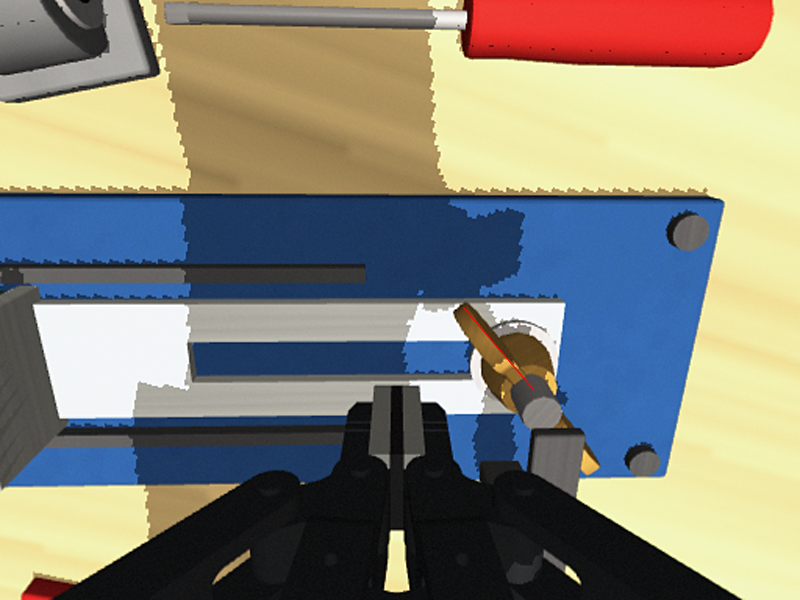

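The ear is at (480,330), on the overlay line at about 41°, as expected. Now the gentle third stroke.

```bash
python3 -m creep '[[[0,0,10],[0,0,0],1],[[0,0,12],[0,0,0],1],[[0,4,4],[0,0,0],1],[[4,5,0],[0,0,0],1],[[4,5,0],[0,0,0],1]]'>/dev/null; python3 -c "
from h import *
here()"; python3 -m creep '[[[4,4,0],[0,0,0],1],[[3,3,0],[0,0,0],1]]'>/dev/null; python3 -c "
from h import *
here()"; python3 -m creep '[[[2,3,0],[0,0,0],1],[[2,3,0],[0,0,0],1]]'>/dev/null; python3 -c "
from h import *
here()"
```

```text
fix mm [ 18.8 -66.9  44.3] yawerr -0.0 F [-0.1  2.9  1.1] tz [ 0.44  0.19 -0.  ] t 13.5
fix mm [ 23.1 -72.1  43.6] yawerr -0.001 F [-10.8  12.6   6.5] tz [ 1.76  2.88 -0.18] t 13.7
fix mm [ 22.7 -71.4  43.1] yawerr 0.003 F [-7.1  9.7  8.3] tz [ 1.28  2.03 -0.16] t 13.9
```

It stalls at about 12 N square to the ear (about 0.4 N m, against 0.05 to turn), so the nut is tight. Now I'll back off, rise and check.

```bash
python3 -m creep '[[[-3,-4,0],[0,0,0],1],[[-3,-8,0],[0,0,0],1],[[0,-4,-20],[0,0,0],1],[[0,0,-30],[0,0,0],1],[[0,10,-35],[0,0,0],1],[[15,15,-35],[0,0,0],1],[[20,5,-20],[0,0,0],1],[[10,0,0],[0,0,0],1],[[0,0,0],[0,0,0],1]]'>/dev/null; python3 - <<'E'
from h import *
here()
s,c=wrist(); p=np.load('p.npy')
L=[(fw(p,[[0,-100,43],[42*np.cos(t),-100+42*np.sin(t),43]]),(0,0,255)) for t in np.radians([40])]+[(fw(p,box(-31,31,87,95,57)),(0,200,0)),(fw(p,box(-31,31,150,160,57)),(255,255,0)),(fw(p,box(-30,30,95,150,24)),(255,0,255))]
draw(c,L,'pics/w4.png',(256,192),(256,192),1.5625)
E
```

```text
fix mm [ 69.4 -82.5 188.7] yawerr 0.002 F [ 0.   0.4 -0.5] tz [-0.01  0.03 -0.01] t 14.8
```

View pics/w4.png

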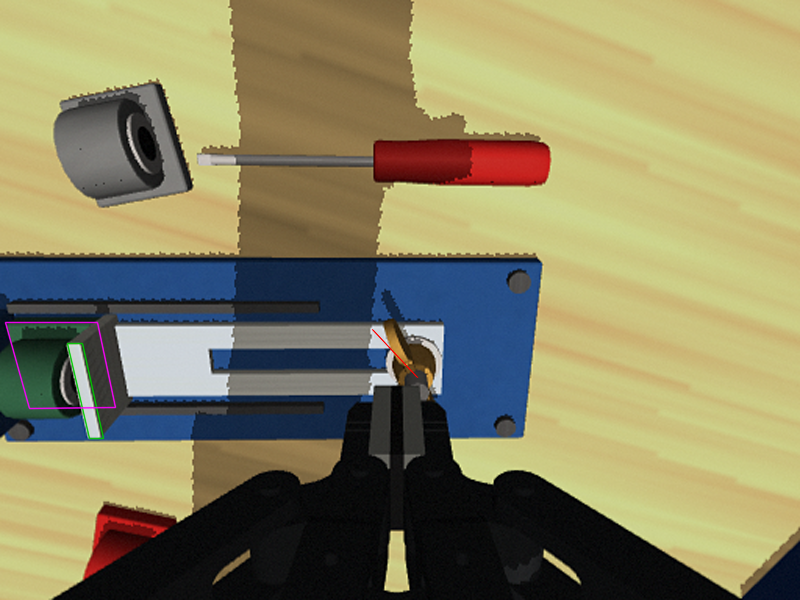

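The fence sits on its home outline at (85,390). The ear at (400,345) now reads about 25°, so it turned another 15° or so before stalling. I'll repeat the tightness test once with a square push.

```bash
python3 -m creep '[[[-10,-6,20],[0,0,0],1],[[-18,-12,35],[0,0,0],1],[[-16,-9,35],[0,0,0],1],[[-4,0,25],[0,0,0],1],[[0,0,15],[0,0,0],1],[[0,0,8],[0,0,0],1],[[0,0,4],[0,0,0],1],[[0,0,0],[0,0,0],1]]'>/dev/null; python3 -c "
from h import *
here()"
```

```text
fix mm [  3.  -55.3  35. ] yawerr 0.005 F [ 0.3 -0.8  0.1] tz [ 0.04 -0.03 -0.  ] t 15.65
```

```bash
python3 -m creep '[[[8,0,-6],[0,0,0],1],[[8,0,-5],[0,0,0],1],[[2,4,0],[0,0,0],1],[[1,4,0],[0,0,0],1]]'>/dev/null; python3 -c "
from h import *
here()"; for i in 1 2 3; do python3 -m creep '[[[1,3,0],[0,0,0],1],[[1,3,0],[0,0,0],1]]'>/dev/null; python3 -c "
from h import *
here()"; done
```

```text
fix mm [ 27.  -63.1  49. ] yawerr 0.006 F [-0.4  0.9  0.1] tz [ 0.05 -0.02  0.03] t 16.05
fix mm [ 29.9 -70.4  49.7] yawerr 0.005 F [-0.   1.1 -0.1] tz [ 0.04 -0.02  0.01] t 16.25
fix mm [ 31.2 -75.1  49.6] yawerr 0.006 F [-2.4  9.3  4.2] tz [ 1.76  1.13 -0.09] t 16.45
fix mm [ 31.4 -74.9  49.2] yawerr 0.009 F [-3.9  8.1  7.2] tz [ 1.35  1.29 -0.13] t 16.65
```

It stalls again at 9 N, square to a 25° ear and at a different radius. The nut is tight. Now I'll withdraw and take a final look.

```bash
python3 -m creep '[[[-1,-4,0],[0,0,0],1],[[-1,-8,0],[0,0,0],1],[[0,-3,-20],[0,0,0],1],[[0,0,-35],[0,0,0],1],[[10,0,-40],[0,0,0],1],[[30,30,-30],[0,0,0],1],[[35,40,-20],[0,0,0],1],[[35,40,0],[0,0,0],1],[[20,40,0],[0,0,0],1],[[0,30,0],[0,0,0],1],[[0,10,0],[0,0,0],1],[[0,0,0],[0,0,0],1]]'>/dev/null; python3 - <<'E'
from h import *
here(); p=np.load('p.npy')
L=[(fw(p,box(-31,31,87,95,57)),(0,200,0)),(fw(p,box(-31,31,150,160,57)),(255,255,0)),(fw(p,box(-30,30,95,150,24)),(255,0,255))]
a,b=capture('scene'),capture('side')
o=[]
for c,h in ((a,(65,75)),(b,(35,75))):
    ct=proj(c,fw(p,[0,0,20]))[0]; o.append(draw(c,[],None,ct,h,4))
cv2.imwrite('pics/fin.png',np.hstack(o))
E
```

```text
fix mm [ 165.  -240.7  191.1] yawerr 0.017 F [ 0.2  0.7 -0.9] tz [ 0.05 -0.03 -0.03] t 17.85
```

View pics/fin.png

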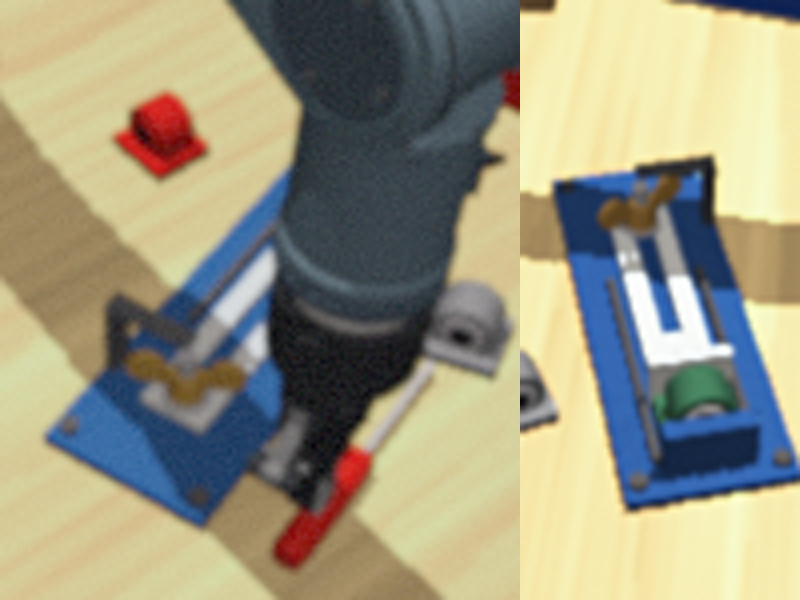

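The side crop shows the green bearing at (697,392) held between the fence at (690,360) and the jaw. The keeper, spare bearing and screwdriver are where they were. The hand is 19 cm up and clear.

```bash
python3 -c "
from h import *
print(hand_in()); s=read_state(); print(s['time_s'],s['force'])"
```

```text
the job is handed in; nothing more can be done
None
the job is handed in; nothing more can be done
```

The bearing is clamped against the fixed jaw and the wing nut is tight. I handed the job in at about 18 s of the 61 s allowed.

- **Fence:** I pushed it about 47 mm with the shut fingertips until it stopped dead and held under 13 N. Its plate matched the home outline in the wrist picture, and the side picture shows the bearing held between fence and jaw.
- **Wing nut:** I turned it clockwise in three fingertip strokes, about 295° in all. It stalled at about 12 N square to the ear. A second push at another radius also stalled, at about 9 N, with the ear still at about 25°. That is roughly 0.3–0.4 N m, against about 0.05 N m to turn it.
- **Rest of the bench:** I pinched and lifted nothing. The arm finished about 19 cm above the bench with no contact force, and the spare bearing, screwdriver and red look-alike had not moved.

**Less certain:** The ear angles are good to about 10°, and I judged tightness by the two stalls, not by a turn count. In the last scene-camera picture the arm hid the bearing, so that check rests on the side camera. In that picture the arm also hid parts of the bench, so I did not recheck the bins, carton, jar or wrench. The arm never went near them.

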